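Push the row of tea cups onto the warming plate

ROBOT

A 7-joint arm with a two-finger parallel gripper is mounted at the origin on the work surface. World frame = base frame: x ahead of the robot, y to its left, z up, the work surface at z = 0. Lengths are in m, angles in degrees, forces in N, time in s.
With the tool pointing down it reaches from about 0.425 to 0.875 m from the base axis. Payload 4.7 kg.
Tool frame: the origin (TCP) lies midway between the tips of the shut fingers; the grasp point (between the pads) lies 19 mm behind it (env.grip_depth is the distance from the TCP to the grasp point, in m); z points along the fingers, y is the line along which they close (so a half turn about z gives the same grasp; the last joint's range is limited). The gripper opens to 87 mm and grips with 3 to 60 N. Pads are 19 mm wide; open, the fingers measure 117 mm over their backs; the gripper's body (75 mm by 190 mm) begins 51 mm behind the grasp point.
Start: joints at [67.557, 18.392, -4.016, 83.108, 1.295, 78.541, -3.26], TCP at [0.257, -0.597, 0.198] pointing down, gripper open.
Joint ranges: [-163.93, 163.93], [-17.29, 119.83], [-79.2, 71.16], [3.27, 140.29], [-89.18, 269.18], [5.43, 117.66], [-154.24, 154.24]. Speed limits (degrees/s): [147.25, 147.25, 180, 180, 180, 180, 180].

INTERFACE

Orientations are given as [roll, pitch, yaw] about the fixed x, y, z axes, in that order (R = Rz(yaw) Ry(pitch) Rx(roll)).
In Python, from cell import get_obs, optics, env, nets gives the robot as it stands.
- The arm moves only by the shell command python3 -m creep 'ROWS' [FORCE]. ROWS is JSON, a list of rows, each an object of numbers: "wx", "wy", "wz": the turn, a rotation vector about the tool's x, y, z in degrees; "tx", "ty", "tz": the shift along the tool's x, y, z in mm; "gripper": the opening, from -1 (shut) to 1 (fully open). A call has 1 to 5 rows; each row is the pose to reach, as a shift and turn from the pose commanded when the call began, along the tool's axes at that moment; what a row does not reach only later rows make up. A row lasts 1/12 s, in which the tool goes at most 41.7 mm and 7.16 degrees, less where a joint would pass 70% of its speed; a pose out of reach is approached as far as the arm can. A call with a gripper value outside its range is refused whole. The fingers move at their own pace and stop on an object; FORCE is the grip in N (left out, the last holds). Time passes only in rows, so rows that repeat a pose let the fingers close. It gives the time, the measured TCP pose, the force, the opening and the grip force at its end, in the units of the state.
- get_obs(): the state, without advancing time (a new reading comes with each control period).
- optics.read_camera(name): name is "side" or "top" or "wrist"; returns (picture, depth): 400x640x3 uint8, red, green, blue; 400x640 float32, m along the optical axis (not along the pixel's ray), 0 where there is no reading.
- optics.camera_info(name): a dict with "fovy" (degrees; the focal length in pixels is half the picture's height over the tangent of half this angle, whatever the lens; pixels are square), "cx", "cy" (the principal point, pixels), "k1" (the pictures are not rectified: a ray, as slopes to the right and down, at radius r is drawn at 1 + k1 r^2 times it, then the intrinsics apply), "R" (3x3) and "t" (3): a world point X has camera coordinates R X + t; the wrist camera has in their place "tool_from_camera" (4x4, takes a point from camera to tool coordinates, whose origin is the TCP and whose axes are the flange's). Camera axes: x right, y down, z forward; pixel columns grow to the right and rows downward; lengths in m; the calibration is good to about 2 mm. A picture is of the moment at which its call begins: read the wrist's pose just before it. camera_info takes no time and is no camera call.
- env.sign_off(): hands the job in; it is judged then, once.
Trained networks look in the newest picture that a camera, given by its name, has taken for a name from the list of things; names that differ only in an ending like _2 or _b are one class to them, and where a whole thing is asked for, a point or a joint stands for the part that bears it (a point fixed in the world has none). Each returns a list of dicts, best first, with "confidence" (0 to 1); they miss things now and then, are a little off and sometimes report something else, mostly with a low value. They report only what shows in the picture. A call takes as long as a camera call. They do not tell look-alikes from the thing itself.
- nets.look_for(query, camera): "point" ([x, y, z] in m, in world coordinates, good to about 4 mm: the middle of the surface that is visible of it).
- nets.place_of(query, camera): "point" ([x, y, z] in m, in world coordinates, good to about 4 mm: a listed point, or the origin of a listed thing).
The state is a dict: "time_s": time; "qpos": joint angles; "joint_velocities": joint speeds; "effort": joint torques, N m; "tool_pos": TCP position; "tool_rot": TCP orientation; "force": force on the tool from outside, world axes, zero at the start; "wrist_torque": the same for the moment, N m; "grip_width": finger opening in m; "grasp_force": force on a finger pad.
Only numpy, scipy, OpenCV 4.12 (cv2) and the standard library are available. Lean on these libraries where they do the work, as an engineer would, in place of code of your own. Each camera call takes 0.05 s, during which the arm holds its last target. There are 200 camera calls.

TASK

Draw the long wooden straightedge out from under the little rack, lay it on the table flush along the robot's side of the row of four tea cups without shifting the row, and let go of it. Then take it again by its upright handle and with it push the four cups forward as one closed, straight row onto the black glass warming plate, so that every cup stands wholly on the plate, and leave the straightedge lying flush against the row. Keep the gripper off the cups, keep them upright and together all the way, and do not disturb the other tea things.

Things in the scene. Friction and masses are not known exactly. Their poses are not given: they have to be found in the camera images.
- cup1_mid (a point): Centre, half-way up, of a plain celadon tea cup, the first (farthest to the robot's left) of the row of four: open, round, straight-sided, 56 mm across, 45 mm high, wall 3 mm, about 80 g, upright on the table; z axis up. The four stand in a slightly ragged row with gaps of 0.5 to 4 mm.
- cup2_mid (a point): Centre, half-way up, of a plain celadon tea cup, the second from the left of the row of four: open, round, straight-sided, 56 mm across, 45 mm high, wall 3 mm, about 80 g, upright on the table; z axis up. The four stand in a slightly ragged row with gaps of 0.5 to 4 mm.
- cup3_mid (a point): Centre, half-way up, of a plain celadon tea cup, the third from the left of the row of four: open, round, straight-sided, 56 mm across, 45 mm high, wall 3 mm, about 80 g, upright on the table; z axis up. The four stand in a slightly ragged row with gaps of 0.5 to 4 mm.
- cup4_mid (a point): Centre, half-way up, of a plain celadon tea cup, the fourth (farthest to the right) of the row of four: open, round, straight-sided, 56 mm across, 45 mm high, wall 3 mm, about 80 g, upright on the table; z axis up. The four stand in a slightly ragged row with gaps of 0.5 to 4 mm.
- edge_face (a point): Middle of the straightedge's flat front face, 14 mm above its underside. x axis: out of that face, away from the handle (at the start within 0.1 rad of straight ahead of the robot); y axis: along the blade; z up. The blade is 350 mm long, 12 mm thick, 28 mm high; it can be gripped across its thickness, and 20 mm in from an end the fingers are clear of the cups when it lies along the row.
- edge_handle (a point): Centre of the gripping zone of the straightedge's handle, 36 mm above its underside, 34.5 mm behind the front face. The handle is an upright block behind the middle of the blade, 30 mm wide along the blade, 45 mm deep, 50 mm high; fingers closing along the blade's length fit beside it. Same axes as edge_face.
- straightedge: Pale wooden straightedge, a T seen from above (blade and handle block), about 0.2 kg. Origin under the handle's centre, at the underside. At the start it lies on the table under the rack, its ends sticking out about 95 mm on the rack's two sides; only these can be reached until it has been drawn out sideways, along its length.
- rack: Fixed wooden rack like a small bridge, 150 mm (x) by 160 mm (y), 72 mm high, open towards both its y sides; 62 mm of headroom, 130 mm between its two side walls (10 mm thick, along y). A small dish stands on top, up to 87 mm. Origin at table height under its centre. It stands on the robot's left or right.
- kettle: Fixed glass kettle on a round base 150 mm across, 163 mm high, on the side opposite to the rack; origin at table height under its centre; its handle reaches 102 mm towards the robot (-x).
- plate: Black glass warming plate let into the table, flat and level with it (nothing to bump into), with a thin aluminium border: glass 88 mm (its x axis) by 440 mm (its y axis). Origin at its centre. It lies beyond the row as seen from the robot, turned a little.
- cup1: Tea cup 1 itself; origin at the centre of its underside.
- cup2: Tea cup 2 itself; origin at the centre of its underside.
- cup3: Tea cup 3 itself; origin at the centre of its underside.
- cup4: Tea cup 4 itself; origin at the centre of its underside.
- teapot: Celadon teapot, 100 mm across, 86 mm high; bystander. Origin under its centre, as for all bystanders.
- pitcher: Celadon pitcher with a handle, 68 mm across, 80 mm high; bystander.
- caddy: White tea jar, 66 mm across, 90 mm high; bystander.
- strainer_stand: Small celadon strainer stand, 48 mm across, 34 mm high; bystander.
- tea_pet: Small terracotta figure, 54 mm across, 47 mm high; bystander.
- scoop: Wooden tea scoop 160 mm long, lying flat; bystander.
Mind the look-alikes: they are no part of the job. Leave any purple or turquoise look-alike of the cup4 alone. What is shaped like the cup2 but red is not meant.

How it is judged (in metres and radians):
On the way, in this order (a step that is already met when the one before it is completed fails the run):
1. the straightedge lies on the table along the robot's side of the row, its front face within 8 mm of every cup, let go, no cup shifted more than 20 mm (x of cup1_mid in the frame of edge_face between 0.026 and 0.036 m and y of cup1_mid in the frame of edge_face between -0.165 and 0.165 m and x of cup2_mid in the frame of edge_face between 0.026 and 0.036 m and y of cup2_mid in the frame of edge_face between -0.165 and 0.165 m and x of cup3_mid in the frame of edge_face between 0.026 and 0.036 m and y of cup3_mid in the frame of edge_face between -0.165 and 0.165 m and x of cup4_mid in the frame of edge_face between 0.026 and 0.036 m and y of cup4_mid in the frame of edge_face between -0.165 and 0.165 m and contact force between the fingers and straightedge below 0.1 N and linear speed of straightedge below 0.01 m/s and angle between edge_face's own z axis and vertical below 0.05 rad and height (world z) of edge_face below 0.018 m and distance of each of cup1_mid, cup2_mid, cup3_mid, cup4_mid from where it was at the start of the episode below 0.02 m), for 0.2 s.
2. the straightedge is taken by its handle (contact force between the fingers and straightedge above 2 N and distance between the grasp point and edge_handle below 0.035 m), for 0.1 s.
At the end, for the whole second after the job is handed in: All four cups stand upright and still, wholly on the glass of the plate (centres within 16 mm of its long centre line and 192 mm of its middle), with gaps of at most 9 mm between neighbours; the straightedge lies flat, released and still, its front face within 5 mm of every cup (x of cup1_mid in the frame of edge_face between 0.026 and 0.033 m and y of cup1_mid in the frame of edge_face between -0.165 and 0.165 m and x of cup2_mid in the frame of edge_face between 0.026 and 0.033 m and y of cup2_mid in the frame of edge_face between -0.165 and 0.165 m and x of cup3_mid in the frame of edge_face between 0.026 and 0.033 m and y of cup3_mid in the frame of edge_face between -0.165 and 0.165 m and x of cup4_mid in the frame of edge_face between 0.026 and 0.033 m and y of cup4_mid in the frame of edge_face between -0.165 and 0.165 m and contact force between the fingers and straightedge below 0.1 N and linear speed of each of straightedge, cup1, cup2, cup3, cup4 below 0.01 m/s and angle between edge_face's own z axis and vertical below 0.05 rad and height (world z) of edge_face below 0.018 m and x of cup1_mid in the frame of plate between -0.016 and 0.016 m and y of cup1_mid in the frame of plate between -0.192 and 0.192 m and angle between each of cup1_mid, cup2_mid, cup3_mid, cup4_mid's own z axis and vertical below 0.08 rad and x of cup2_mid in the frame of plate between -0.016 and 0.016 m and y of cup2_mid in the frame of plate between -0.192 and 0.192 m and x of cup3_mid in the frame of plate between -0.016 and 0.016 m and y of cup3_mid in the frame of plate between -0.192 and 0.192 m and x of cup4_mid in the frame of plate between -0.016 and 0.016 m and y of cup4_mid in the frame of plate between -0.192 and 0.192 m and horizontal distance between cup1_mid and cup2_mid below 0.065 m and horizontal distance between cup2_mid and cup3_mid below 0.065 m and horizontal distance between cup3_mid and cup4_mid below 0.065 m); the robot touches nothing.
It fails at once if a cup is touched by the gripper or the arm (contact force between any of the fingers, the arm and cup1 above 1 N or contact force between any of the fingers, the arm and cup2 above 1 N or contact force between any of the fingers, the arm and cup3 above 1 N or contact force between any of the fingers, the arm and cup4 above 1 N).
It fails at once if a cup tips by more than 0.35 rad (angle between any of cup1_mid, cup2_mid, cup3_mid, cup4_mid's own z axis and vertical above 0.35 rad).
It fails at once if the row comes apart: a gap of more than 16 mm between neighbouring cups (horizontal distance between cup1_mid and cup2_mid above 0.072 m or horizontal distance between cup2_mid and cup3_mid above 0.072 m or horizontal distance between cup3_mid and cup4_mid above 0.072 m).
It fails at once if another tea thing is moved by more than 20 mm (distance of any of teapot, pitcher, caddy, strainer_stand, tea_pet, scoop from where it was at the start of the episode above 0.02 m).
It also fails if it takes over 64 s, if anything falls off the work surface, if the arm or the gripper's body presses on something with over 40 N, if the wrist force passes 120 N, or if a joint passes its speed limit or range.

## Working session

There is one attempt and no reset: what is moved stays moved. The work goes in short steps, Python scripts to look and compute and a shell command to move; the robot and the scene stay as the last step left them, time stands still between calls to the robot, and variables do not carry over. Pictures are saved under pics/ and viewed, at most 13 in all, crops included, and the job is handed in when it is done.

```bash
ls; mkdir -p pics; cat > h.py <<'E'
import numpy as np, cv2
from cell import get_obs, optics, env, nets
from scipy.spatial.transform import Rotation as Ro
def cam(n):
    i=optics.camera_info(n); f=200/np.tan(np.radians(i['fovy']/2)); return i,f
def world(n,depth):
    i,f=cam(n); v,u=np.mgrid[0:400,0:640]
    x=(u-i['cx'])/f; y=(v-i['cy'])/f; a,b=x.copy(),y.copy()
    for _ in range(8):
        s=1+i['k1']*(a*a+b*b); a,b=x/s,y/s
    P=np.stack([a*depth,b*depth,depth],-1)
    if 'R' in i: return (P-np.array(i['t']))@np.array(i['R'])
    o=get_obs(); T=np.array(i['tool_from_camera']); P=P@T[:3,:3].T+T[:3,3]
    return P@Ro.from_euler('xyz',o['tool_rot'],degrees=True).as_matrix().T+o['tool_pos']
E
python3 - <<'E'
from h import *
o=get_obs();print(o['time_s'],o['tool_pos'],o['tool_rot'],o['grip_width'])
a,d=optics.read_camera('top');cv2.imwrite('pics/top.png',a[:,:,::-1]);np.save('top.npy',d)
for n in ['cup1_mid','straightedge','edge_face','edge_handle','rack','kettle','plate','teapot','pitcher','caddy','strainer_stand','tea_pet','scoop']:
    print(n,[(np.round(r['point'],3).tolist(),round(r['confidence'],2)) for r in nets.place_of(n,'top')][:6])
b,d=optics.read_camera('side');cv2.imwrite('pics/side.png',b[:,:,::-1])
E
```

```text
pics
0.0 [ 0.25630514 -0.59668138  0.19726151] [-1.79889491e+02  4.27570660e-03  2.32533552e+01] 0.08711213688445181
cup1_mid []
straightedge []
edge_face []
edge_handle [([0.555, 0.009, 0.025], 0.66), ([0.596, 0.327, -0.001], 0.51)]
rack [([0.413, -0.35, 0.003], 0.85)]
kettle [([0.424, 0.371, -0.003], 0.84), ([0.72, 0.312, -0.003], 0.42)]
plate [([0.782, 0.077, 0.0], 0.73), ([0.552, 0.01, 0.005], 0.71), ([0.678, 0.027, 0.004], 0.61), ([0.72, 0.311, -0.002], 0.34)]
teapot [([0.721, 0.314, -0.001], 0.76), ([0.543, -0.111, 0.026], 0.61)]
pitcher [([0.728, -0.318, -0.0], 0.91)]
caddy [([0.785, 0.074, -0.001], 0.71)]
strainer_stand [([0.561, -0.336, 0.003], 0.8)]
tea_pet [([0.598, 0.325, -0.003], 0.5)]
scoop [([0.783, -0.135, -0.003], 0.83)]
```

View pics/top.png

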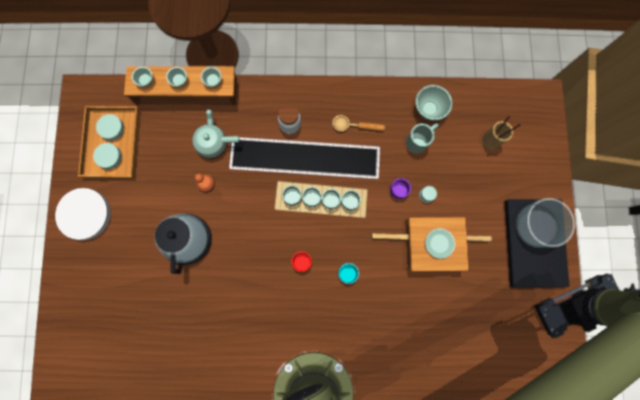

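View pics/side.png

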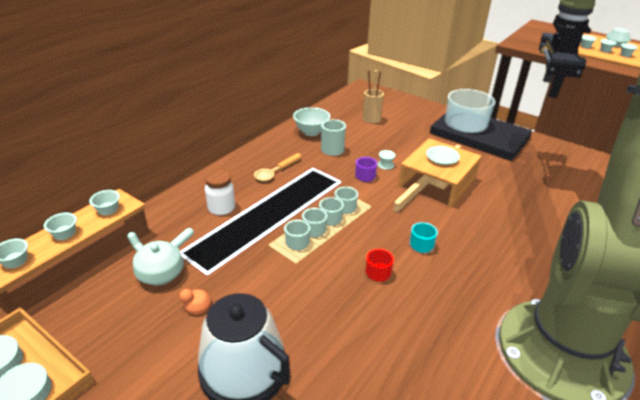

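The top view shows the row on a mat at (292,196) to (351,201), with the rack on the right at (438,243) and the straightedge's ends at (375,237) and (490,239). The look-alikes are red (302,262), turquoise (348,273) and purple (400,189). The four celadon cups in a row on the mat are the ones meant.

```bash
python3 - <<'E'
from h import *
a=cv2.imread('pics/top.png'); d=np.load('top.npy'); W=world('top',d)
for n,(u,v) in dict(c1=(292,196),c2=(312,198),c3=(331,200),c4=(351,201),red=(302,262),turq=(348,273),purp=(400,189),strain=(429,194)).items():
    p=W[v-14:v+15,u-11:u+11].reshape(-1,3); p=p[p[:,2]>.033 if n!='strain' else p[:,2]>.025]
    if len(p): print(n,len(p),((p.max(0)+p.min(0))/2).round(3),p[:,2].max().round(3))
for n,(u,v) in dict(le=(375,237),le2=(400,237),re=(488,239),re2=(474,239),mat=(283,205),table=(320,230)).items(): print(n,W[v,u].round(3))
m=(W[...,2]>.015)&(W[...,2]<.04)&(W[...,1]<-.13)&(W[...,1]>-.28)&(W[...,0]>.35)&(W[...,0]<.5)
p=W[m]; print(len(p),p.min(0),p.max(0)); 
c=np.cov(p[:,:2].T);w,v=np.linalg.eigh(c);print(p.mean(0),v[:,1])
# plate: white border corners
hsv=cv2.cvtColor(a,cv2.COLOR_BGR2HSV); k=((hsv[...,2]<45).astype(np.uint8)); k[:135]=0;k[180:]=0;k[:,:225]=0;k[:,385:]=0
pts=W[k>0]; pts=pts[abs(pts[:,2])<.02]; print('plate',cv2.minAreaRect(pts[:,:2].astype(np.float32)))
E
python3 - <<'E'
import cv2
a=cv2.imread('pics/top.png');cv2.imwrite('pics/crop.png',cv2.resize(a[130:290,220:500],None,fx=2.8,fy=2.8,interpolation=2))
E
```

```text
c1 88 [0.452 0.051 0.686] 1.338
c2 96 [0.449 0.007 0.685] 1.338
c3 97 [ 0.446 -0.033  0.685] 1.338
c4 94 [ 0.445 -0.062  0.686] 1.338
red 69 [0.355 0.035 0.686] 1.338
turq 82 [ 0.33  -0.058  0.686] 1.338
purp 91 [ 0.461 -0.136  0.685] 1.338
strain 164 [ 0.452 -0.176  0.682] 1.338
le [ 0.434 -0.177  0.029]
le2 [ 0.435 -0.251  0.024]
re [ 0.429 -0.512  0.023]
re2 [ 0.429 -0.468  0.028]
mat [0.531 0.091 0.004]
table [ 0.457 -0.019  0.003]
181 [ 0.42967282 -0.27777857  0.01531513] [ 0.48595987 -0.17034313  0.03916108]
[ 0.43942109 -0.22396089  0.02667991] [-0.10577165  0.99439045]
plate ((0.6799231171607971, 0.029088526964187622), (0.42754143476486206, 0.07484759390354156), 86.36266326904297)
```

View pics/crop.png

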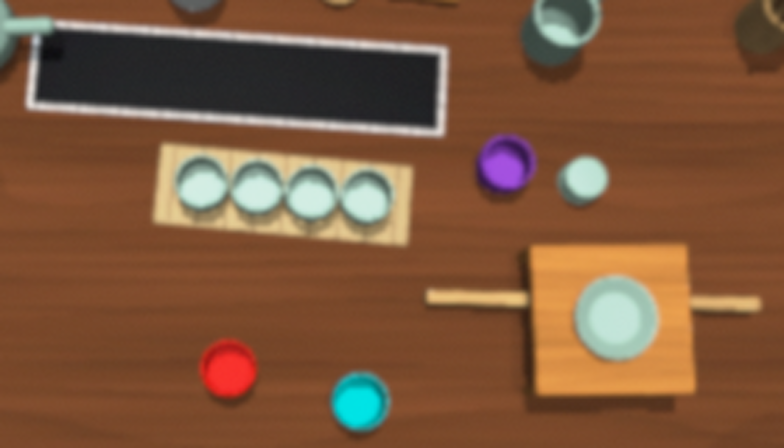

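```bash
python3 - <<'E'
from h import *
d=np.load('top.npy'); W=world('top',d)
for n,(u,v) in dict(c1=(292,196),c2=(312,198),c3=(331,200),c4=(351,201),red=(302,262),turq=(348,273),purp=(400,189),strain=(429,194)).items():
    p=W[v-16:v+17,u-16:u+17].reshape(-1,3); p=p[(p[:,2]<.1)&(p[:,2]>(.036 if n!='strain' else .025))]
    from scipy.spatial import ConvexHull
    q=p[np.linalg.norm(p[:,:2]-W[v,u][:2],axis=1)<.036][:,:2]
    c,r=cv2.minEnclosingCircle(q.astype(np.float32)); print(n,len(q),np.round(c,3),round(r,3),W[v,u].round(3))
o=get_obs();print(o['qpos'])
E
```

```text
c1 82 [0.555 0.061] 0.032 [0.558 0.065 0.005]
c2 99 [0.553 0.005] 0.036 [0.553 0.005 0.003]
c3 95 [ 0.546 -0.051] 0.035 [ 0.546 -0.051  0.007]
c4 81 [ 0.543 -0.105] 0.03 [ 0.543 -0.111  0.009]
red 67 [0.364 0.035] 0.028 [0.363 0.034 0.008]
turq 77 [ 0.331 -0.098] 0.028 [ 0.332 -0.1    0.005]
purp 78 [ 0.578 -0.255] 0.029 [ 0.581 -0.259  0.004]
strain 156 [ 0.563 -0.34 ] 0.022 [ 0.561 -0.34   0.03 ]
[67.55727336 18.39158699 -4.01680975 83.10611871  1.29354572 78.54150705
 -3.25935763]
```

```bash
cat >> h.py <<'E'
def plan(x,y,z,yaw):
    o=get_obs(); R=Ro.from_euler('xyz',o['tool_rot'],degrees=True)
    t=R.inv().apply(np.array([x,y,z])-o['tool_pos'])*1000
    w=(R.inv()*Ro.from_euler('xyz',[180,0,yaw],degrees=True)).as_rotvec(degrees=True)
    print('t=%.2f pos'%o['time_s'],np.round(o['tool_pos'],4),'rot',np.round(o['tool_rot'],2),'| t',t.round(1),'w',w.round(1))
if __name__=='__main__':
    import sys; plan(*map(float,sys.argv[1:]))
E
python3 h.py .434 -.197 .2 89
```

```text
t=0.75 pos [ 0.2566 -0.5972  0.1984] rot [179.99   0.    23.25] | t [ 321.  -297.7   -1.6] w [  0.    0.  -65.7]
```

```bash
python3 -m creep '[{"tx":321,"ty":-298,"wz":-66,"gripper":0.6},{"tx":321,"ty":-298,"wz":-66,"gripper":0.6},{"tx":321,"ty":-298,"wz":-66,"gripper":0.6},{"tx":321,"ty":-298,"wz":-66,"gripper":0.6},{"tx":321,"ty":-298,"wz":-66,"gripper":0.6}]'; python3 h.py .434 -.197 .2 89
```

```text
t=0.75 pos [ 0.2566 -0.5972  0.1984] rot [179.99   0.    23.25] | t [ 321.  -297.7   -1.6] w [  0.    0.  -65.7]validation failed for argument at $[0]...
```

```bash
python3 -m creep '[{"tx":321,"ty":-298,"tz":0,"wx":0,"wy":0,"wz":-66,"gripper":0.6},{"tx":321,"ty":-298,"tz":0,"wx":0,"wy":0,"wz":-66,"gripper":0.6},{"tx":321,"ty":-298,"tz":0,"wx":0,"wy":0,"wz":-66,"gripper":0.6},{"tx":321,"ty":-298,"tz":0,"wx":0,"wy":0,"wz":-66,"gripper":0.6},{"tx":321,"ty":-298,"tz":0,"wx":0,"wy":0,"wz":-66,"gripper":0.6}]'; python3 h.py .434 -.197 .2 89
```

```text
time_s: 1.17
tool_pos: [0.3414, -0.4049, 0.1985]
tool_rot: [180.0, 0.0, 59.4]
force: [0.6, -0.2, 0.6]
grip_width: 0.0707
grasp_force: 0.0
t=1.17 pos [ 0.3414 -0.4049  0.1985] rot [1.7998e+02 2.0000e-02 5.9400e+01] | t [226.1 -26.1  -1.6] w [  0.    0.  -29.6]
```

```bash
python3 -m creep '[{"tx":226,"ty":-26,"tz":0,"wx":0,"wy":0,"wz":-30,"gripper":0},{"tx":226,"ty":-26,"tz":0,"wx":0,"wy":0,"wz":-30,"gripper":0},{"tx":226,"ty":-26,"tz":0,"wx":0,"wy":0,"wz":-30,"gripper":0},{"tx":226,"ty":-26,"tz":0,"wx":0,"wy":0,"wz":-30,"gripper":0},{"tx":226,"ty":-26,"tz":0,"wx":0,"wy":0,"wz":-30,"gripper":0}]'; python3 -m creep '[{"tx":16,"ty":0,"tz":0,"wx":0,"wy":0,"wz":0,"gripper":0},{"tx":16,"ty":0,"tz":0,"wx":0,"wy":0,"wz":0,"gripper":0},{"tx":16,"ty":0,"tz":0,"wx":0,"wy":0,"wz":0,"gripper":0}]'
cat > look.py <<'E'
from h import *
import sys
o=get_obs(); a,d=optics.read_camera('wrist'); W=world('wrist',d)
cv2.imwrite('pics/%s.png'%sys.argv[1],a[:,:,::-1]); np.save(sys.argv[1]+'.npy',W)
print(o['tool_pos'].round(4),o['tool_rot'].round(2),o['grip_width'],'x',[W[...,0].min(),W[...,0].max()],'y',[W[...,1].min(),W[...,1].max()])
E
python3 look.py w1
```

```text
time_s: 1.58
tool_pos: [0.4274, -0.2151, 0.1987]
tool_rot: [180.0, 0.1, 89.4]
force: [1.3, -0.2, -0.1]
grip_width: 0.047
grasp_force: 0.0
time_s: 1.83
tool_pos: [0.4272, -0.2008, 0.1987]
tool_rot: [180.0, 0.1, 89.2]
force: [-0.1, -0.7, -0.6]
grip_width: 0.0438
grasp_force: 0.0
[ 0.4272 -0.2008  0.1987] [1.7999e+02 9.0000e-02 8.9160e+01] 0.04379020503937631 x [np.float64(-0.042858239650360175), np.float64(0.8845882499594518)] y [np.float64(-0.4660174424407713), np.float64(0.0031757274942054714)]
```

View pics/w1.png

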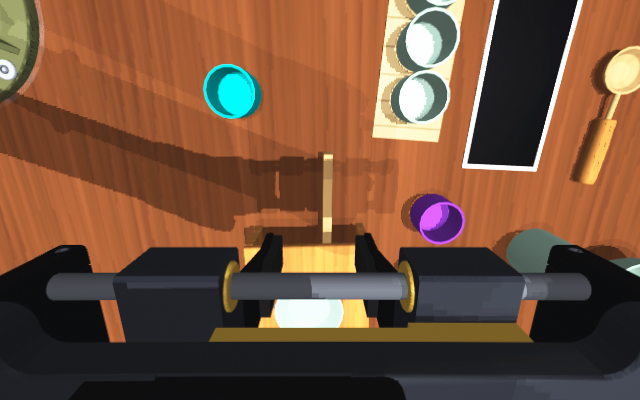

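The wrist view shows the straightedge's free end at (327,153–240), lined up with the open fingers. Cups 4, 3 and 2 are at (420,97), (428,40) and (430,3), and purple is at (438,218).

```bash
cat > blade.py <<'E'
from h import *
import sys
W=np.load(sys.argv[1]+'.npy'); u0,u1,v0,v1=map(int,sys.argv[2:6])
p=W[v0:v1,u0:u1].reshape(-1,3); p=p[(p[:,2]>.022)&(p[:,2]<.034)]
l=cv2.fitLine(p[:,:2].astype(np.float32),cv2.DIST_HUBER,0,.01,.01).ravel()
s=(p[:,:2]-l[2:])@l[:2]; n=(p[:,:2]-l[2:])@[-l[1],l[0]]
print(len(p),'dir',l[:2],'yaw',np.degrees(np.arctan2(-l[0],l[1])),'ends',(l[2:]+l[:2]*s.min()).round(4),(l[2:]+l[:2]*s.max()).round(4),'width',np.ptp(n).round(4),'z',np.median(p[:,2]).round(4))
E
python3 blade.py w1 305 350 140 235
python3 - <<'E'
from h import *
W=np.load('w1.npy')
for n,(u,v) in dict(c4=(420,97),c3=(428,40),purp=(438,218)).items():
    p=W[max(v-38,0):v+38,u-38:u+38].reshape(-1,3); p=p[(p[:,2]<.055)&(p[:,2]>.041)]; c,r=cv2.minEnclosingCircle(p[:,:2].astype(np.float32)); print(n,len(p),np.round(c,4),r)
E
```

```text
772 dir [0.01756812 0.9998457 ] yaw -1.0066307 ends [ 0.4361 -0.2758] [ 0.438 -0.171] width 0.0117 z 0.028
c4 643 [ 0.5439 -0.1003] 0.03544304147362709
c3 866 [ 0.5441 -0.0536] 0.04005903750658035
purp 418 [ 0.5771 -0.2562] 0.028248563408851624
```

```bash
python3 h.py .4375 -.193 .006 89
```

```text
t=1.88 pos [ 0.4268 -0.2021  0.1985] rot [1.800e+02 8.000e-02 8.901e+01] | t [  9.5  10.6 192.5] w [0.  0.1 0. ]
```

```bash
python3 -m creep '[{"tx":9,"ty":10.5,"tz":40,"wx":0,"wy":0,"wz":0,"gripper":0},{"tx":9,"ty":10.5,"tz":80,"wx":0,"wy":0,"wz":0,"gripper":0},{"tx":9,"ty":10.5,"tz":120,"wx":0,"wy":0,"wz":0,"gripper":0},{"tx":9,"ty":10.5,"tz":160,"wx":0,"wy":0,"wz":0,"gripper":0},{"tx":9,"ty":10.5,"tz":183,"wx":0,"wy":0,"wz":0,"gripper":0}]'; python3 -m creep '[{"tx":0,"ty":0,"tz":8,"wx":0,"wy":0,"wz":0,"gripper":0},{"tx":0,"ty":0,"tz":8,"wx":0,"wy":0,"wz":0,"gripper":-1},{"tx":0,"ty":0,"tz":8,"wx":0,"wy":0,"wz":0,"gripper":-1},{"tx":0,"ty":0,"tz":8,"wx":0,"wy":0,"wz":0,"gripper":-1},{"tx":0,"ty":0,"tz":8,"wx":0,"wy":0,"wz":0,"gripper":-1}]' 45; python3 -m creep '[{"tx":0,"ty":0,"tz":0,"wx":0,"wy":0,"wz":0,"gripper":-1},{"tx":0,"ty":0,"tz":0,"wx":0,"wy":0,"wz":0,"gripper":-1},{"tx":0,"ty":0,"tz":0,"wx":0,"wy":0,"wz":0,"gripper":-1}]' 45
```

```text
time_s: 2.3
tool_pos: [0.4343, -0.1933, 0.0111]
tool_rot: [-179.7, -0.1, 88.8]
force: [-0.6, -0.4, -0.3]
grip_width: 0.0435
grasp_force: 0.0
time_s: 2.72
tool_pos: [0.4394, -0.1934, 0.0093]
tool_rot: [179.8, 0.1, 89.0]
force: [0.2, -0.6, 0.0]
grip_width: 0.0246
grasp_force: 0.0
time_s: 2.97
tool_pos: [0.4383, -0.1925, 0.0081]
tool_rot: [179.9, 0.1, 89.1]
force: [-0.2, 0.5, 0.6]
grip_width: 0.0054
grasp_force: 0.0
```

```bash
python3 look.py w2; python3 -c "
from h import *
o=get_obs();print(o['grip_width'],o['grasp_force'])"
```

```text
[ 0.4383 -0.1925  0.0081] [1.7993e+02 6.0000e-02 8.9060e+01] 0.005437234808584106 x [np.float64(0.2019182699045866), np.float64(0.6751494655475188)] y [np.float64(-0.2924175541412045), np.float64(-0.048980300074016964)]
0.0034228875753938588 0.0
```

View pics/w2.png

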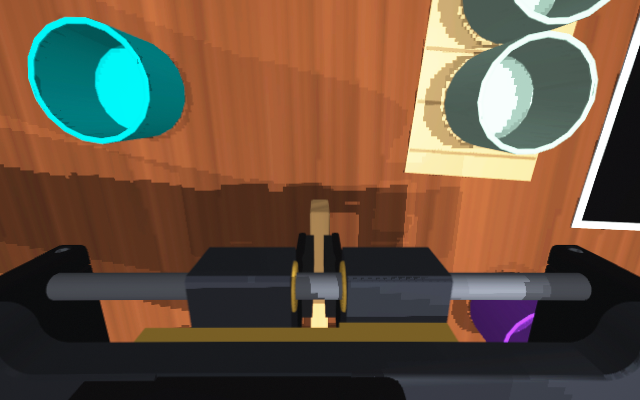

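```bash
python3 blade.py w2 300 340 190 235; python3 -m creep '[{"tx":0,"ty":0,"tz":0,"wx":0,"wy":0,"wz":0,"gripper":-1},{"tx":0,"ty":0,"tz":0,"wx":0,"wy":0,"wz":0,"gripper":-1}]' 45; python3 -m creep '[{"tx":20,"ty":0,"tz":0,"wx":0,"wy":0,"wz":0,"gripper":-1},{"tx":20,"ty":0,"tz":0,"wx":0,"wy":0,"wz":0,"gripper":-1},{"tx":20,"ty":0,"tz":0,"wx":0,"wy":0,"wz":0,"gripper":-1}]' 45; python3 look.py w3;python3 blade.py w3 300 340 180 235
```

```text
521 dir [ 0.18567683 -0.9826109 ] yaw -169.2994 ends [ 0.4371 -0.1687] [ 0.4402 -0.1849] width 0.022 z 0.0277
time_s: 3.18
tool_pos: [0.4378, -0.1921, 0.0074]
tool_rot: [180.0, 0.0, 89.1]
force: [-0.3, -0.2, 0.2]
grip_width: 0.0004
grasp_force: 0.0
time_s: 3.43
tool_pos: [0.4382, -0.1715, 0.0073]
tool_rot: [-180.0, 0.0, 89.2]
force: [-0.2, 0.1, 0.5]
grip_width: -0.0
grasp_force: 0.0
[ 0.4382 -0.1715  0.0073] [-1.7999e+02  1.0000e-02  8.9180e+01] -3.773428512060409e-06 x [np.float64(0.2018948929591753), np.float64(0.6736094314641171)] y [np.float64(-0.27012209886084837), np.float64(-0.029171497458225115)]
22 dir [ 0.9999573  -0.00923826] yaw -90.52932 ends [ 0.4292 -0.161 ] [ 0.4464 -0.1612] width 0.001 z 0.0327
```

```bash
python3 - <<'E'
from h import *
a=cv2.imread('pics/w3.png')[150:350,200:440]
t,d=optics.read_camera('top'); cv2.imwrite('pics/top2.png',t[:,:,::-1]); np.save('top2.npy',world('top',d))
b=t[200:290,340:520,::-1]
s,_=optics.read_camera('side'); c=s[130:230,370:510,::-1]
f=lambda x:cv2.resize(x,(390,290),interpolation=2)
im=np.vstack([np.hstack([f(a),f(b)]),np.hstack([f(c),f(cv2.imread('pics/w2.png')[150:350,200:440])])])
cv2.imwrite('pics/m1.png',im)
i,fl=cam('wrist'); T=np.linalg.inv(np.array(i['tool_from_camera']))
for z in (0,-.019):
    p=T@[0,0,z,1]; x,y=p[:2]/p[2]; s=1+i['k1']*(x*x+y*y); print(fl*x*s+i['cx'],fl*y*s+i['cy'],p[2])
E
```

```text
319.22544033034166 234.26520577484936 0.20158771961183997
319.3109635764677 246.35407899656036 0.18339639083602052
```

View pics/m1.png

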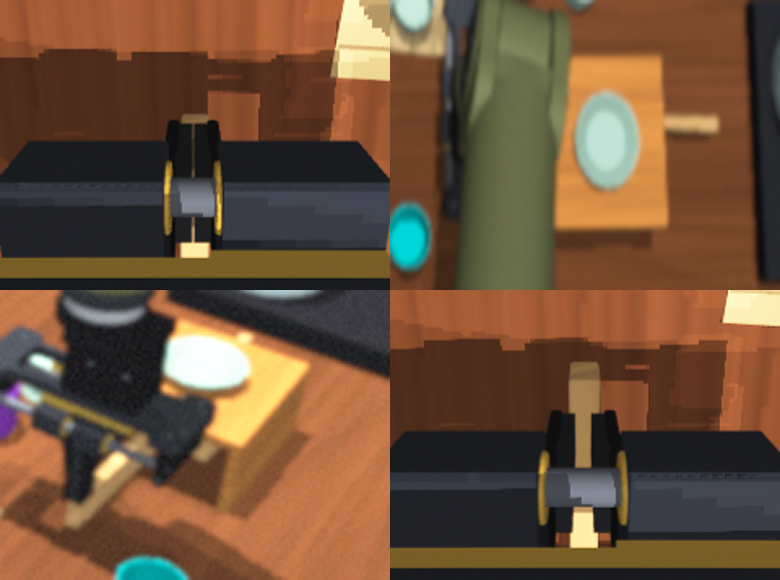

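```bash
python3 - <<'E'
from h import *
for n in ('w1','w2','w3'):
    W=np.load(n+'.npy'); print(n,'table',W[200,100].round(4),W[170,250].round(4),'col', [W[v,319].round(3).tolist() for v in (160,185,205,215,225,232,238)] if n!='w1' else W[160:235:10,327].round(4).tolist())
o=get_obs();print(o['qpos'],o['tool_pos'])
E
```

```text
w1 table [ 0.1298 -0.2315  0.0012] [ 3.358e-01 -1.939e-01  1.000e-04] col [[0.4371, -0.1779, 0.0284], [0.437, -0.1902, 0.0284], [0.4369, -0.2028, 0.0279], [0.4368, -0.2155, 0.0285], [0.4367, -0.2291, 0.0268], [0.4366, -0.2422, 0.0275], [0.4365, -0.2561, 0.027], [0.4363, -0.2694, 0.0286]]
w2 table [ 0.2877 -0.1679 -0.0006] [ 0.3924 -0.1486 -0.0004] col [[0.439, -0.143, -0.001], [0.438, -0.159, 0.001], [0.438, -0.169, 0.014], [0.438, -0.171, 0.027], [0.438, -0.178, 0.028], [0.438, -0.182, 0.028], [0.438, -0.186, 0.027]]
w3 table [ 0.2879 -0.148  -0.0008] [ 0.3928 -0.1284  0.0004] col [[0.439, -0.122, 0.0], [0.438, -0.139, 0.0], [0.438, -0.153, 0.001], [0.438, -0.161, 0.001], [0.438, -0.168, 0.001], [0.438, -0.17, 0.008], [0.438, -0.162, 0.036]]
[ 45.50194428   9.59149374 -28.80669706 118.83717801   5.81143239
  52.87140079  12.55029354] [ 0.43810538 -0.17294151  0.00737745]
```

```bash
python3 - <<'E'
from h import *
print('gd',env.grip_depth, np.array(optics.camera_info('wrist')['tool_from_camera']).round(4).tolist())
for n,tz,us in (('w1',.1987,(262,268,275,360,365,370)),('w2',.0081,(302,306,310,330,335)),('w3',.0073,(308,312,316,322,328))):
    W=np.load(n+'.npy')
    for u in us: print(n,u,[(v,(W[v,u,1:]-[0,tz]).round(3).tolist()) for v in range(228,250,3)])
E
```

```text
gd 0.0187 [[0.0002, -0.9574, -0.2886, 0.0799], [1.0, 0.0002, 0.0001, -0.0006], [-0.0, -0.2886, 0.9574, -0.1864], [0.0, 0.0, 0.0, 1.0]]
w1 262 [(228, [-0.275, -0.196]), (231, [-0.279, -0.193]), (234, [-0.283, -0.192]), (237, [-0.286, -0.19]), (240, [-0.29, -0.188]), (243, [-0.295, -0.188]), (246, [-0.19, 0.042]), (249, [-0.19, 0.045])]
w1 268 [(228, [-0.277, -0.199]), (231, [-0.282, -0.2]), (234, [-0.191, 0.025]), (237, [-0.19, 0.031]), (240, [-0.19, 0.035]), (243, [-0.19, 0.038]), (246, [-0.19, 0.043]), (249, [-0.191, 0.045])]
w1 275 [(228, [-0.277, -0.199]), (231, [-0.281, -0.198]), (234, [-0.286, -0.199]), (237, [-0.192, 0.027]), (240, [-0.192, 0.032]), (243, [-0.192, 0.035]), (246, [-0.191, 0.04]), (249, [-0.192, 0.043])]
w1 360 [(228, [-0.271, -0.18]), (231, [-0.271, -0.169]), (234, [-0.271, -0.16]), (237, [-0.192, 0.028]), (240, [-0.193, 0.031]), (243, [-0.193, 0.035]), (246, [-0.193, 0.039]), (249, [-0.192, 0.044])]
w1 365 [(228, [-0.279, -0.199]), (231, [-0.271, -0.169]), (234, [-0.191, 0.026]), (237, [-0.191, 0.03]), (240, [-0.193, 0.03]), (243, [-0.193, 0.035]), (246, [-0.19
[... 1536 characters left out ...]
028]), (240, [-0.162, 0.031]), (243, [-0.163, 0.035]), (246, [-0.162, 0.039]), (249, [-0.163, 0.043])]
w3 316 [(228, [-0.171, -0.007]), (231, [-0.17, -0.0]), (234, [-0.17, 0.004]), (237, [-0.163, 0.027]), (240, [-0.163, 0.03]), (243, [-0.163, 0.035]), (246, [-0.163, 0.039]), (249, [-0.163, 0.043])]
w3 322 [(228, [-0.171, -0.008]), (231, [-0.171, -0.001]), (234, [-0.17, 0.005]), (237, [-0.162, 0.027]), (240, [-0.163, 0.03]), (243, [-0.163, 0.035]), (246, [-0.163, 0.039]), (249, [-0.163, 0.043])]
w3 328 [(228, [-0.171, -0.007]), (231, [-0.171, -0.001]), (234, [-0.161, 0.026]), (237, [-0.161, 0.03]), (240, [-0.161, 0.035]), (243, [-0.161, 0.039]), (246, [-0.161, 0.043]), (249, [-0.161, 0.046])]
```

The depth image puts the real fingertips about 25 mm short of the stated TCP, so they closed above the blade. I'll open, go back 20 mm, and lower while watching the force.

```bash
python3 -m creep '[{"tx":-22,"ty":0,"tz":0,"wx":0,"wy":0,"wz":0,"gripper":0},{"tx":-22,"ty":0,"tz":0,"wx":0,"wy":0,"wz":0,"gripper":0},{"tx":-22,"ty":0,"tz":0,"wx":0,"wy":0,"wz":0,"gripper":0},{"tx":-22,"ty":0,"tz":0,"wx":0,"wy":0,"wz":0,"gripper":0},{"tx":-22,"ty":0,"tz":0,"wx":0,"wy":0,"wz":0,"gripper":0}]'; python3 -m creep '[{"tx":0,"ty":0,"tz":6,"wx":0,"wy":0,"wz":0,"gripper":0},{"tx":0,"ty":0,"tz":12,"wx":0,"wy":0,"wz":0,"gripper":0},{"tx":0,"ty":0,"tz":17,"wx":0,"wy":0,"wz":0,"gripper":0},{"tx":0,"ty":0,"tz":17,"wx":0,"wy":0,"wz":0,"gripper":0}]'
```

```text
time_s: 4.0
tool_pos: [0.4377, -0.1937, 0.0072]
tool_rot: [-180.0, -0.0, 89.1]
force: [-0.1, -0.1, 0.5]
grip_width: 0.0258
grasp_force: 0.0
time_s: 4.33
tool_pos: [0.4366, -0.1934, -0.0111]
tool_rot: [-179.9, -0.1, 89.1]
force: [0.7, 0.8, -0.4]
grip_width: 0.0427
grasp_force: 0.0
```

```bash
python3 -m creep '[{"tx":0,"ty":0,"tz":4,"wx":0,"wy":0,"wz":0,"gripper":0},{"tx":0,"ty":0,"tz":8,"wx":0,"wy":0,"wz":0,"gripper":-1},{"tx":0,"ty":0,"tz":8,"wx":0,"wy":0,"wz":0,"gripper":-1},{"tx":0,"ty":0,"tz":8,"wx":0,"wy":0,"wz":0,"gripper":-1},{"tx":0,"ty":0,"tz":8,"wx":0,"wy":0,"wz":0,"gripper":-1}]' 45; python3 -m creep '[{"tx":0,"ty":0,"tz":0,"wx":0,"wy":0,"wz":0,"gripper":-1},{"tx":0,"ty":0,"tz":0,"wx":0,"wy":0,"wz":0,"gripper":-1},{"tx":0,"ty":0,"tz":0,"wx":0,"wy":0,"wz":0,"gripper":-1}]' 45
```

```text
time_s: 4.75
tool_pos: [0.4379, -0.1942, -0.0176]
tool_rot: [180.0, 0.0, 89.1]
force: [0.4, 0.1, -0.3]
grip_width: 0.0246
grasp_force: 0.0
time_s: 5.0
tool_pos: [0.438, -0.1943, -0.0174]
tool_rot: [180.0, 0.0, 89.1]
force: [0.8, -0.8, -0.2]
grip_width: 0.0122
grasp_force: 45.0
```

```bash
python3 -m creep '[{"tx":10,"ty":0,"tz":0,"wx":0,"wy":0,"wz":0,"gripper":-1},{"tx":30,"ty":0,"tz":0,"wx":0,"wy":0,"wz":0,"gripper":-1},{"tx":55,"ty":0,"tz":0,"wx":0,"wy":0,"wz":0,"gripper":-1},{"tx":80,"ty":0,"tz":0,"wx":0,"wy":0,"wz":0,"gripper":-1},{"tx":100,"ty":0,"tz":0,"wx":0,"wy":0,"wz":0,"gripper":-1}]' 45; python3 -m creep '[{"tx":25,"ty":0,"tz":0,"wx":0,"wy":0,"wz":0,"gripper":-1},{"tx":50,"ty":0,"tz":0,"wx":0,"wy":0,"wz":0,"gripper":-1},{"tx":75,"ty":0,"tz":0,"wx":0,"wy":0,"wz":0,"gripper":-1},{"tx":100,"ty":0,"tz":0,"wx":0,"wy":0,"wz":0,"gripper":-1},{"tx":125,"ty":0,"tz":0,"wx":0,"wy":0,"wz":0,"gripper":-1}]' 45;  python3 -m creep '[{"tx":20,"ty":0,"tz":0,"wx":0,"wy":0,"wz":0,"gripper":-1},{"tx":40,"ty":0,"tz":0,"wx":0,"wy":0,"wz":0,"gripper":-1},{"tx":50,"ty":0,"tz":0,"wx":0,"wy":0,"wz":0,"gripper":-1},{"tx":50,"ty":0,"tz":0,"wx":0,"wy":0,"wz":0,"gripper":-1}]' 45; python3 look.py w4; python3 -c "
from h import *
t,d=optics.read_camera('top'); cv2.imwrite('pics/top3.png',t[:,:,::-1]); np.save('top3.npy',world('top',d))
cv2.imwrite('pics/m2.png',np.vstack([cv2.imread('pics/w4.png')[:250],t[130:330,:,::-1]]))"
```

```text
time_s: 5.42
tool_pos: [0.4393, -0.0922, -0.0174]
tool_rot: [180.0, 0.0, 89.1]
force: [-0.0, -0.9, 0.6]
grip_width: 0.0117
grasp_force: 45.0
time_s: 5.83
tool_pos: [0.4411, 0.032, -0.0174]
tool_rot: [180.0, 0.1, 89.1]
force: [1.0, -1.3, -0.6]
grip_width: 0.0117
grasp_force: 45.0
time_s: 6.17
tool_pos: [0.4418, 0.0843, -0.0174]
tool_rot: [180.0, -0.1, 89.3]
force: [-0.8, 3.5, 5.0]
grip_width: 0.0115
grasp_force: 45.0
[ 0.4418  0.0843 -0.0174] [ 1.7998e+02 -8.0000e-02  8.9320e+01] 0.011546678233832151 x [np.float64(0.2369636027946858), np.float64(0.6465045777176438)] y [np.float64(0.011151811219858185), np.float64(0.21779232636341642)]
```

View pics/m2.png

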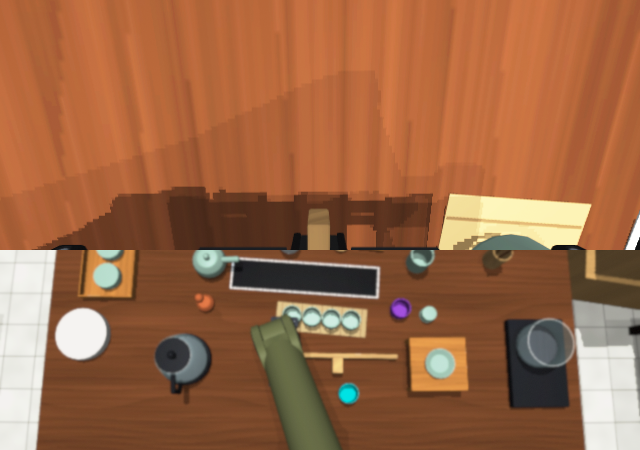

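```bash
python3 -m creep '[{"tx":10,"ty":14,"tz":-1,"wx":0,"wy":0,"wz":0.7,"gripper":-1},{"tx":20,"ty":29,"tz":-1,"wx":0,"wy":0,"wz":1.4,"gripper":-1},{"tx":30,"ty":43,"tz":-1,"wx":0,"wy":0,"wz":2.1,"gripper":-1},{"tx":40,"ty":58,"tz":-1,"wx":0,"wy":0,"wz":2.8,"gripper":-1},{"tx":49,"ty":70,"tz":-1,"wx":0,"wy":0,"wz":3.5,"gripper":-1}]' 45;  python3 -m creep '[{"tx":0,"ty":0,"tz":0,"wx":0,"wy":0,"wz":0,"gripper":-1},{"tx":0,"ty":0,"tz":0,"wx":0,"wy":0,"wz":0,"gripper":0},{"tx":0,"ty":0,"tz":0,"wx":0,"wy":0,"wz":0,"gripper":0},{"tx":0,"ty":0,"tz":0,"wx":0,"wy":0,"wz":0,"gripper":0},{"tx":0,"ty":0,"tz":0,"wx":0,"wy":0,"wz":0,"gripper":0}]'; python3 h.py .445 -.03 .25 0
```

```text
time_s: 6.68
tool_pos: [0.5137, 0.1271, -0.0172]
tool_rot: [-180.0, 0.1, 85.4]
force: [-0.7, -0.8, -0.0]
grip_width: 0.0116
grasp_force: 45.0
time_s: 7.1
tool_pos: [0.5125, 0.1275, -0.0167]
tool_rot: [-180.0, 0.1, 85.5]
force: [-0.5, -0.4, 1.1]
grip_width: 0.0308
grasp_force: 0.0
t=7.10 pos [ 0.5125  0.1275 -0.0167] rot [-1.7998e+02  6.0000e-02  8.5520e+01] | t [-162.6  -55.  -266.5] w [ 0.   0.1 85.5]
```

```bash
python3 -m creep '[{"tx":0,"ty":0,"tz":-30,"wx":0,"wy":0,"wz":0,"gripper":0.4},{"tx":0,"ty":0,"tz":-70,"wx":0,"wy":0,"wz":0,"gripper":0.4},{"tx":0,"ty":0,"tz":-111,"wx":0,"wy":0,"wz":7,"gripper":0.4},{"tx":-20,"ty":-5,"tz":-152,"wx":0,"wy":0,"wz":14,"gripper":0.4},{"tx":-40,"ty":-10,"tz":-190,"wx":0,"wy":0,"wz":21,"gripper":0.4}]';python3 h.py .46 -.02 .22 -4.5
```

```text
time_s: 7.52
tool_pos: [0.5002, 0.0929, 0.1704]
tool_rot: [180.0, -0.0, 64.4]
force: [1.0, -1.5, -0.2]
grip_width: 0.0588
grasp_force: 0.0
t=7.52 pos [0.5002 0.0929 0.1704] rot [ 1.7996e+02 -4.0000e-02  6.4390e+01] | t [-119.1   12.6  -49.7] w [ 0.  -0.1 68.9]
```

```bash
python3 -m creep '[{"tx":-119,"ty":12,"tz":-50,"wx":0,"wy":0,"wz":69,"gripper":0.4},{"tx":-119,"ty":12,"tz":-50,"wx":0,"wy":0,"wz":69,"gripper":0.4},{"tx":-119,"ty":12,"tz":-50,"wx":0,"wy":0,"wz":69,"gripper":0.4},{"tx":-119,"ty":12,"tz":-50,"wx":0,"wy":0,"wz":69,"gripper":0.4},{"tx":-119,"ty":12,"tz":-50,"wx":0,"wy":0,"wz":69,"gripper":0.4}]'; python3 -m creep '[{"tx":0,"ty":0,"tz":0,"wx":0,"wy":0,"wz":33,"gripper":0.4},{"tx":0,"ty":0,"tz":0,"wx":0,"wy":0,"wz":33,"gripper":0.4},{"tx":0,"ty":0,"tz":0,"wx":0,"wy":0,"wz":33,"gripper":0.4},{"tx":0,"ty":0,"tz":0,"wx":0,"wy":0,"wz":33,"gripper":0.4},{"tx":0,"ty":0,"tz":0,"wx":0,"wy":0,"wz":33,"gripper":0.4}]';python3 h.py .46 -.02 .22 -4.5; python3 look.py w5
```

```text
time_s: 7.93
tool_pos: [0.46, -0.0244, 0.2198]
tool_rot: [179.8, -0.1, 28.0]
force: [-0.4, -0.5, -0.1]
grip_width: 0.061
grasp_force: 0.0
time_s: 8.35
tool_pos: [0.4599, -0.0208, 0.2182]
tool_rot: [180.0, 0.0, -4.6]
force: [0.6, -0.4, -0.2]
grip_width: 0.0607
grasp_force: 0.0
t=8.35 pos [ 0.4599 -0.0208  0.2182] rot [ 1.7995e+02  1.0000e-02 -4.6100e+00] | t [-0.  -0.8 -1.8] w [ 0.   0.  -0.1]
[ 0.4599 -0.0208  0.2182] [ 1.7995e+02  1.0000e-02 -4.6100e+00] 0.060676655766184646 x [np.float64(0.18288124216697837), np.float64(0.6913665202291046)] y [np.float64(-0.5001870417802738), np.float64(0.4174516927566862)]
```

View pics/w5.png

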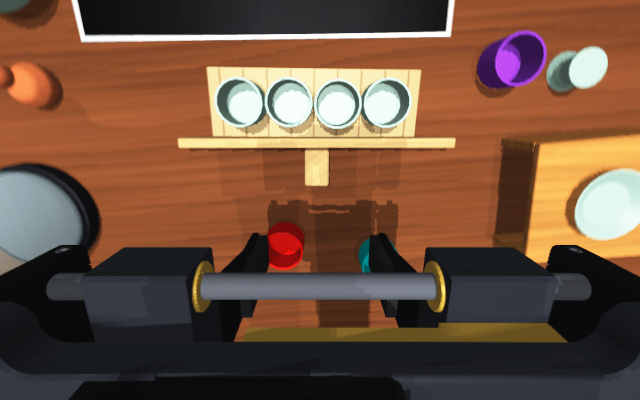

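The straightedge lies behind the row: blade (178–455,143), handle (316,168). The cups are at (240,102), (289,101), (338,104) and (386,102), and the plate's near border is at v≈36.

```bash
cat > meas.py <<'E'
from h import *
import sys
from scipy.optimize import least_squares
W=np.load(sys.argv[1]+'.npy'); cs=eval(sys.argv[2]); b=eval(sys.argv[3]); h=eval(sys.argv[4])
p=W[b[2]:b[3],b[0]:b[1]].reshape(-1,3); p=p[(p[:,2]>.022)&(p[:,2]<.034)]
l=cv2.fitLine(p[:,:2].astype(np.float32),cv2.DIST_HUBER,0,.01,.01).ravel(); d=l[:2]*np.sign(l[1]); n=np.array([d[1],-d[0]])
s=(p[:,:2]-l[2:])@d; w=(p[:,:2]-l[2:])@n; a,e=np.percentile(w,[2,98]); c=l[2:]+d*(s.min()+s.max())/2+n*(a+e)/2
f=c+n*.006; print('blade yaw',np.degrees(np.arctan2(-d[0],d[1])).round(2),'mid face',f.round(4),'len',np.ptp(s).round(4),'wid',(e-a).round(4))
if h:
    q=W[h[1]-22:h[1]+22,h[0]-22:h[0]+22].reshape(-1,3); q=q[(q[:,2]>.044)&(q[:,2]<.056)]; print('handle',((q.max(0)+q.min(0))/2).round(4),np.ptp(q,0).round(3),'pred',(f-n*.0345).round(4))
for u,v in cs:
    q=W[max(v-30,0):v+30,u-30:u+30].reshape(-1,3); q=q[(q[:,2]<.05)&(q[:,2]>.0415)][:,:2]
    r=least_squares(lambda x:np.linalg.norm(q-x,axis=1)-.0265,np.median(q,0),loss='soft_l1',f_scale=.002); m=np.linalg.norm(q-r.x,axis=1)<.031
    r=least_squares(lambda x:np.linalg.norm(q[m]-x,axis=1)-.0265,r.x,loss='soft_l1',f_scale=.002).x
    print('cup',r.round(4),m.sum(),'in face x,y',((r-f)@n).round(4),((r-f)@d).round(4))
E
python3 meas.py w5 '[(240,102),(289,101),(338,104),(386,102)]' '(170,465,132,155)' '(316,168)'
python3 - <<'E'
from h import *
W=np.load('w5.npy'); a=cv2.imread('pics/w5.png'); m=(a.min(2)>200); m[60:]=0; p=W[m]; p=p[abs(p[:,2])<.01]; print(len(p))
q=W[25:45,90:440].reshape(-1,3)[m[25:45,90:440].ravel()]
l=cv2.fitLine(q[:,:2].astype(np.float32),cv2.DIST_HUBER,0,.01,.01).ravel();print('border line',l,'yaw',np.degrees(np.arctan(-l[0]/l[1])),p[:,1].min(),p[:,1].max())
E
```

```text
blade yaw -4.4 mid face [ 0.5077 -0.0217] len 0.3484 wid 0.0118
handle [ 0.4733 -0.019   0.0485] [0.046 0.032 0.008] pred [ 0.4733 -0.0191]
cup [0.5567 0.0647] 456 in face x,y 0.0422 0.0899
cup [0.5523 0.0071] 427 in face x,y 0.0423 0.0322
cup [ 0.5463 -0.0491] 428 in face x,y 0.0406 -0.0243
cup [ 0.543  -0.1063] 448 in face x,y 0.0417 -0.0816
2206
border line [0.06924705 0.99759954 0.63104737 0.01391125] yaw -3.9707413 -0.19694405054326428 0.25532320001134096
```

```bash
python3 -m creep '[{"tx":13,"ty":-3,"tz":40,"wx":0,"wy":0,"wz":0,"gripper":0.4},{"tx":13,"ty":-3,"tz":80,"wx":0,"wy":0,"wz":0,"gripper":0.4},{"tx":13,"ty":-3,"tz":120,"wx":0,"wy":0,"wz":0,"gripper":0.4},{"tx":13,"ty":-3,"tz":145,"wx":0,"wy":0,"wz":0,"gripper":0.4},{"tx":13,"ty":-3,"tz":165,"wx":0,"wy":0,"wz":0,"gripper":0.4}]'; python3 h.py .4733 -.0191 -.005 -4.4
```

```text
time_s: 8.82
tool_pos: [0.4714, -0.0186, 0.0504]
tool_rot: [180.0, 0.2, -4.1]
force: [-0.1, -0.8, -0.6]
grip_width: 0.061
grasp_force: 0.0
t=8.82 pos [ 0.4714 -0.0186  0.0504] rot [179.99   0.21  -4.14] | t [ 2.2  0.3 55.4] w [0.  0.2 0.3]
```

```bash
python3 -m creep '[{"tx":1,"ty":0,"tz":20,"wx":0,"wy":0,"wz":0,"gripper":0.4},{"tx":1,"ty":0,"tz":38,"wx":0,"wy":0,"wz":0,"gripper":0.4},{"tx":1,"ty":0,"tz":52,"wx":0,"wy":0,"wz":0,"gripper":0.4},{"tx":1,"ty":0,"tz":55,"wx":0,"wy":0,"wz":0,"gripper":0.4},{"tx":1,"ty":0,"tz":55,"wx":0,"wy":0,"wz":0,"gripper":-0.6}]' 20; python3 -m creep '[{"tx":0,"ty":0,"tz":0,"wx":0,"wy":0,"wz":0,"gripper":-0.6},{"tx":0,"ty":0,"tz":0,"wx":0,"wy":0,"wz":0,"gripper":-0.6},{"tx":0,"ty":0,"tz":0,"wx":0,"wy":0,"wz":0,"gripper":-0.6},{"tx":0,"ty":0,"tz":0,"wx":0,"wy":0,"wz":0,"gripper":-0.6}]' 20
```

```text
time_s: 9.23
tool_pos: [0.4736, -0.0186, -0.0025]
tool_rot: [-180.0, 0.1, -4.2]
force: [0.6, 0.1, 1.3]
grip_width: 0.0586
grasp_force: 0.0
time_s: 9.57
tool_pos: [0.4755, -0.0187, -0.0009]
tool_rot: [180.0, -0.1, -4.2]
force: [-0.1, -0.5, 0.4]
grip_width: 0.0354
grasp_force: 0.0
```

```bash
python3 -m creep '[{"tx":0,"ty":0,"tz":0,"wx":0,"wy":0,"wz":0,"gripper":-1},{"tx":0,"ty":0,"tz":0,"wx":0,"wy":0,"wz":0,"gripper":-1},{"tx":0,"ty":0,"tz":0,"wx":0,"wy":0,"wz":0,"gripper":-1}]' 20; python3 -m creep '[{"tx":3,"ty":0,"tz":0,"wx":0,"wy":0,"wz":0,"gripper":-1},{"tx":6,"ty":0,"tz":0,"wx":0,"wy":0,"wz":0,"gripper":-1},{"tx":9,"ty":0,"tz":0,"wx":0,"wy":0,"wz":0,"gripper":-1},{"tx":9,"ty":0,"tz":0,"wx":0,"wy":0,"wz":0,"gripper":-1},{"tx":9,"ty":0,"tz":0,"wx":0,"wy":0,"wz":0,"gripper":-1}]' 20; python3 look.py w6; python3 - <<'E'
from h import *
t,d=optics.read_camera('top')
cv2.imwrite('pics/m3.png',np.vstack([cv2.imread('pics/w6.png')[:270],t[130:330,:,::-1]]))
E
```

```text
time_s: 9.82
tool_pos: [0.4753, -0.0188, -0.0011]
tool_rot: [180.0, -0.1, -4.3]
force: [-1.9, -0.2, 5.6]
grip_width: 0.0301
grasp_force: 20.0
time_s: 10.23
tool_pos: [0.4828, -0.0191, -0.0011]
tool_rot: [180.0, 0.1, -4.2]
force: [-5.2, 0.1, 9.8]
grip_width: 0.0296
grasp_force: 20.0
[ 0.4828 -0.0191 -0.0011] [ 1.7996e+02  1.5000e-01 -4.2400e+00] 0.029582324087959803 x [np.float64(0.3816676463268074), np.float64(0.6316555074880804)] y [np.float64(-0.24229224393298696), np.float64(0.20754767378334166)]
```

View pics/m3.png

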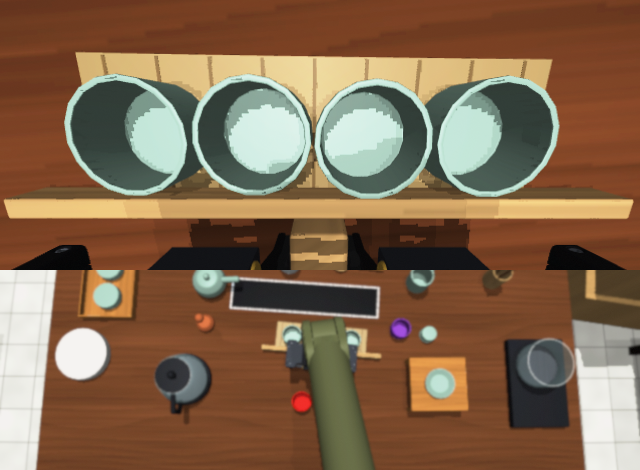

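```bash
python3 meas.py w6 '[(126,134),(252,134),(373,136),(498,134)]' '(10,630,198,218)' '' ; python3 - <<'E'
from h import *
W=np.load('w6.npy')
print([W[v,318].round(3).tolist() for v in (195,203,208,213,222,230,240,250)]); print(W[207,[20,200,450,610]].round(4), W[230,100].round(4)); o=get_obs(); print(o['force'],o['tool_pos'],o['wrist_torque'])
E
```

```text
[[0.515, -0.021, 0.019], [0.514, -0.021, 0.029], [0.51, -0.021, 0.028], [0.507, -0.02, 0.028], [0.503, -0.02, 0.031], [0.503, -0.02, 0.043], [0.501, -0.02, 0.05], [0.495, -0.019, 0.05]]
[[ 0.5231  0.145   0.028 ]
 [ 0.5158  0.0452  0.0285]
 [ 0.5051 -0.0946  0.0275]
 [ 0.4986 -0.1833  0.0276]] [4.963e-01 1.280e-01 1.000e-04]
[-5.29642325 -0.40397691 11.0468728 ] [ 0.48276445 -0.01912478 -0.00114883] [ 0.01432777  1.1105706  -0.02032848]Traceback (most recent call last):
  File "meas.py", line 4, in <module>
    W=np.load(sys.argv[1]+'.npy'); cs=eval(sys.argv[2]); b=eval(sys.argv[3]); h=eval(sys.argv[4])
                                                                                ~~~~^^^^^^^^^^^^^
  File "<string>", line 0
    
SyntaxError: invalid syntax
```

```bash
sed -i 's/v-30,0):v+30,u-30:u+30/v-K,0):v+K,max(u-K,0):u+K/; s/^W=np.load/K=int(sys.argv[5]) if len(sys.argv)>5 else 30\nW=np.load/' meas.py; python3 meas.py w6 '[(126,134),(252,134),(373,136),(498,134)]' '(10,630,198,218)' 0 64
```

```text
blade yaw -4.25 mid face [ 0.5161 -0.0214] len 0.3491 wid 0.0106
cup [0.5565 0.0648] 3258 in face x,y 0.0339 0.089
cup [0.5524 0.0071] 2700 in face x,y 0.034 0.0312
cup [ 0.5465 -0.0488] 2664 in face x,y 0.0323 -0.0251
cup [ 0.5432 -0.1059] 3092 in face x,y 0.0332 -0.0823
```

```bash
python3 -m creep '[{"tx":1,"ty":0,"tz":-2,"wx":0,"wy":0,"wz":0,"gripper":-1},{"tx":2,"ty":0,"tz":-2,"wx":0,"wy":0,"wz":0,"gripper":-1},{"tx":2,"ty":0,"tz":-2,"wx":0,"wy":0,"wz":0,"gripper":-1},{"tx":2,"ty":0,"tz":-2,"wx":0,"wy":0,"wz":0,"gripper":-1}]' 20; python3 -m creep '[{"tx":0,"ty":0,"tz":0,"wx":0,"wy":0,"wz":0,"gripper":0},{"tx":0,"ty":0,"tz":0,"wx":0,"wy":0,"wz":0,"gripper":0},{"tx":0,"ty":0,"tz":0,"wx":0,"wy":0,"wz":0,"gripper":0},{"tx":0,"ty":0,"tz":0,"wx":0,"wy":0,"wz":0,"gripper":0},{"tx":0,"ty":0,"tz":0,"wx":0,"wy":0,"wz":0,"gripper":0}]'; python3 look.py w7;  python3 meas.py w7 '[(126,134),(252,134),(373,136),(498,134)]' '(10,630,198,213)' 0 64
```

```text
time_s: 10.67
tool_pos: [0.4854, -0.0193, -0.0002]
tool_rot: [-180.0, 0.0, -4.2]
force: [-0.4, -0.9, -1.4]
grip_width: 0.0298
grasp_force: 20.0
time_s: 11.08
tool_pos: [0.4859, -0.0193, 0.0004]
tool_rot: [180.0, -0.0, -4.2]
force: [0.5, -0.8, 0.4]
grip_width: 0.0432
grasp_force: 0.0
[ 4.859e-01 -1.930e-02  4.000e-04] [ 1.7999e+02 -2.0000e-02 -4.2500e+00] 0.0431817081196679 x [np.float64(0.3886136858119505), np.float64(0.6353399230945427)] y [np.float64(-0.2442465621937678), np.float64(0.20876736803373871)]
blade yaw -4.26 mid face [ 0.52   -0.0215] len 0.3502 wid 0.0076
cup [0.5565 0.0648] 2981 in face x,y 0.03 0.0888
cup [0.5524 0.0072] 2555 in face x,y 0.0302 0.0311
cup [ 0.5465 -0.0489] 2477 in face x,y 0.0284 -0.0253
cup [ 0.5432 -0.106 ] 2820 in face x,y 0.0294 -0.0825
```

```bash
python3 -m creep '[{"tx":0,"ty":0,"tz":0,"wx":0,"wy":0,"wz":0,"gripper":0},{"tx":0,"ty":0,"tz":0,"wx":0,"wy":0,"wz":0,"gripper":0},{"tx":0,"ty":0,"tz":0,"wx":0,"wy":0,"wz":0,"gripper":-1},{"tx":0,"ty":0,"tz":0,"wx":0,"wy":0,"wz":0,"gripper":-1},{"tx":0,"ty":0,"tz":0,"wx":0,"wy":0,"wz":0,"gripper":-1}]' 25;  python3 -m creep '[{"tx":0,"ty":0,"tz":0,"wx":0,"wy":0,"wz":0,"gripper":-1},{"tx":0,"ty":0,"tz":0,"wx":0,"wy":0,"wz":0,"gripper":-1},{"tx":0,"ty":0,"tz":0,"wx":0,"wy":0,"wz":0,"gripper":-1},{"tx":0,"ty":0,"tz":0,"wx":0,"wy":0,"wz":0,"gripper":-1},{"tx":0,"ty":0,"tz":0,"wx":0,"wy":0,"wz":0,"gripper":-1}]' 25
```

```text
time_s: 11.55
tool_pos: [0.4857, -0.0194, 0.0002]
tool_rot: [180.0, 0.0, -4.2]
force: [0.0, -0.3, -0.0]
grip_width: 0.0306
grasp_force: 0.0
time_s: 11.97
tool_pos: [0.4857, -0.0193, 0.0002]
tool_rot: [180.0, -0.0, -4.3]
force: [0.9, 0.4, 0.5]
grip_width: 0.0297
grasp_force: 25.0
```

```bash
python3 -m creep '[{"tx":2,"ty":0,"tz":0,"wx":0,"wy":0,"wz":0,"gripper":-1},{"tx":5,"ty":0,"tz":0,"wx":0,"wy":0,"wz":0,"gripper":-1},{"tx":10,"ty":0,"tz":0,"wx":0,"wy":0,"wz":-0.1,"gripper":-1},{"tx":16,"ty":0,"tz":0,"wx":0,"wy":0,"wz":-0.2,"gripper":-1},{"tx":22,"ty":0,"tz":0,"wx":0,"wy":0,"wz":-0.2,"gripper":-1}]' 25;  python3 -m creep '[{"tx":7,"ty":0,"tz":0,"wx":0,"wy":0,"wz":0,"gripper":-1},{"tx":14,"ty":0,"tz":0,"wx":0,"wy":0,"wz":0,"gripper":-1},{"tx":21,"ty":0,"tz":0,"wx":0,"wy":0,"wz":0,"gripper":-1},{"tx":28,"ty":0,"tz":0,"wx":0,"wy":0,"wz":0,"gripper":-1},{"tx":35,"ty":0,"tz":0,"wx":0,"wy":0,"wz":0,"gripper":-1}]' 25; python3 look.py w8;  python3 meas.py w8 '[(126,134),(252,134),(373,136),(498,134)]' '(10,630,196,222)' 0 64
```

```text
time_s: 12.38
tool_pos: [0.5056, -0.0208, 0.0003]
tool_rot: [179.9, 0.3, -4.0]
force: [-7.8, 0.8, 9.4]
grip_width: 0.0299
grasp_force: 25.0
time_s: 12.8
tool_pos: [0.5406, -0.0232, 0.0003]
tool_rot: [180.0, 0.3, -4.0]
force: [-7.7, 0.9, 8.5]
grip_width: 0.0299
grasp_force: 25.0
[ 5.406e-01 -2.320e-02  3.000e-04] [179.96   0.29  -4.04] 0.029857985023871682 x [np.float64(0.44056237215426375), np.float64(0.6913577009079401)] y [np.float64(-0.24901874956763279), np.float64(0.20473086091223872)]
blade yaw -4.05 mid face [ 0.5754 -0.0257] len 0.3512 wid 0.0118
cup [0.6086 0.0617] 2633 in face x,y 0.0269 0.0896
cup [0.6046 0.004 ] 2174 in face x,y 0.027 0.0317
cup [ 0.6006 -0.0525] 2270 in face x,y 0.027 -0.0249
cup [ 0.5965 -0.1092] 2471 in face x,y 0.0269 -0.0817
```

```bash
python3 -m creep '[{"tx":6,"ty":0,"tz":-1,"wx":0,"wy":0,"wz":0,"gripper":-1},{"tx":12,"ty":0,"tz":-1,"wx":0,"wy":0,"wz":0,"gripper":-1},{"tx":18,"ty":0,"tz":-1,"wx":0,"wy":0,"wz":0,"gripper":-1},{"tx":24,"ty":0,"tz":-1,"wx":0,"wy":0,"wz":0,"gripper":-1},{"tx":30,"ty":0,"tz":-1,"wx":0,"wy":0,"wz":0,"gripper":-1}]' 25;  python3 -m creep '[{"tx":6,"ty":0,"tz":0,"wx":0,"wy":0,"wz":0,"gripper":-1},{"tx":12,"ty":0,"tz":0,"wx":0,"wy":0,"wz":0,"gripper":-1},{"tx":18,"ty":0,"tz":0,"wx":0,"wy":0,"wz":0,"gripper":-1},{"tx":22,"ty":0,"tz":0,"wx":0,"wy":0,"wz":0,"gripper":-1},{"tx":25,"ty":0,"tz":0,"wx":0,"wy":0,"wz":0,"gripper":-1}]' 25; python3 look.py w9;  python3 meas.py w9 '[(126,134),(252,134),(373,136),(498,134)]' '(10,630,196,222)' 0 64
```

```text
time_s: 13.27
tool_pos: [0.5727, -0.0257, 0.0007]
tool_rot: [180.0, 0.0, -4.1]
force: [-0.4, -0.3, -2.5]
grip_width: 0.0299
grasp_force: 25.0
time_s: 13.68
tool_pos: [0.5981, -0.0273, 0.0012]
tool_rot: [-180.0, -0.0, -4.0]
force: [-1.7, 0.1, -2.4]
grip_width: 0.0295
grasp_force: 25.0
[ 0.5981 -0.0273  0.0012] [-1.80e+02 -1.00e-02 -4.05e+00] 0.029462061677495315 x [np.float64(0.4961100919604843), np.float64(0.7480172352548472)] y [np.float64(-0.24163070693760558), np.float64(0.2022103020872664)]
blade yaw -4.04 mid face [ 0.6309 -0.0296] len 0.3505 wid 0.0117
cup [0.6642 0.0579] 2540 in face x,y 0.027 0.0896
cup [6.602e-01 2.000e-04] 2150 in face x,y 0.0271 0.0318
cup [ 0.6562 -0.0565] 2285 in face x,y 0.0271 -0.025
cup [ 0.6521 -0.113 ] 2382 in face x,y 0.027 -0.0817
```

View pics/w9.png

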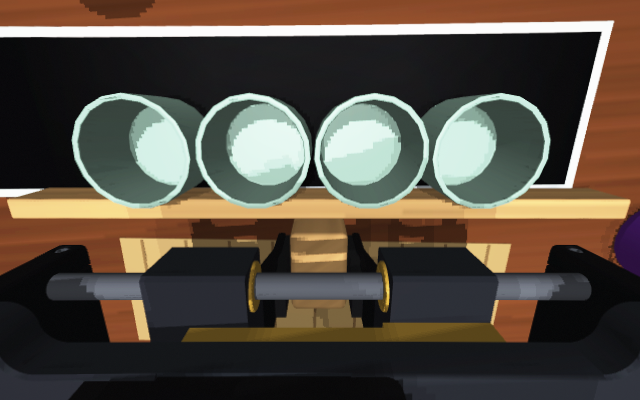

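The row is closed and straight on the plate, with the rims at v≈150. The glass's far border is at v≈30 and its near border at v≈188. I'll measure both glass edges.

```bash
python3 - <<'E'
from h import *
W=np.load('w9.npy'); a=cv2.imread('pics/w9.png').astype(int); n=np.array([.9976,-.0698]); bright=a.min(2)>150; dark=a.max(2)<70
far=[];near=[]
for u in list(range(20,600,20)):
    r=[v for v in range(15,60) if bright[v,u]]
    if r: far.append([W[v,u,:2]@n for v in (min(r),max(r)+1)])
for u in (10,20,30,40,50,60,560,565,570):
    r=[v for v in range(180,197) if bright[v,u] and abs(W[v,u,2])<.008]
    if r: near.append([W[v,u,:2]@n for v in (max(r),min(r)-1)]+[W[min(r),u,2]])
print(np.median(far,0),np.array(near).round(4).tolist())
print('row', [round(float(np.array(c)@n),4) for c in [(.6642,.0579),(.6602,.0002),(.6562,-.0565),(.6521,-.113)]])
E
```

```text
[0.72469903 0.7191652 ] [[0.6253, 0.6302, 0.0008], [0.6258, 0.631, 0.0013], [0.6281, 0.6308, 0.0006], [0.6303, 0.6305, 0.0025], [0.6315, 0.6338, 0.001], [0.6313, 0.6363, 0.0012], [0.6311, 0.6363, 0.0016]]
row [0.6586, 0.6586, 0.6586, 0.6584]
```

```bash
python3 -m creep '[{"tx":4,"ty":0,"tz":0,"wx":0,"wy":0,"wz":0,"gripper":-1},{"tx":8,"ty":0,"tz":0,"wx":0,"wy":0,"wz":0,"gripper":-1},{"tx":12,"ty":0,"tz":0,"wx":0,"wy":0,"wz":0,"gripper":-1},{"tx":15,"ty":0,"tz":0,"wx":0,"wy":0,"wz":0,"gripper":-1},{"tx":16,"ty":0,"tz":0,"wx":0,"wy":0,"wz":0,"gripper":-1}]' 25;  python3 -m creep '[{"tx":0,"ty":0,"tz":0,"wx":0,"wy":0,"wz":0,"gripper":-1},{"tx":0,"ty":0,"tz":0,"wx":0,"wy":0,"wz":0,"gripper":-0.1},{"tx":0,"ty":0,"tz":0,"wx":0,"wy":0,"wz":0,"gripper":0},{"tx":0,"ty":0,"tz":0,"wx":0,"wy":0,"wz":0,"gripper":0},{"tx":0,"ty":0,"tz":0,"wx":0,"wy":0,"wz":0,"gripper":0}]'; python3 -m creep '[{"tx":0,"ty":0,"tz":-10,"wx":0,"wy":0,"wz":0,"gripper":0},{"tx":0,"ty":0,"tz":-40,"wx":0,"wy":0,"wz":0,"gripper":0},{"tx":0,"ty":0,"tz":-80,"wx":0,"wy":0,"wz":0,"gripper":0},{"tx":0,"ty":0,"tz":-120,"wx":0,"wy":0,"wz":0,"gripper":0},{"tx":0,"ty":0,"tz":-150,"wx":0,"wy":0,"wz":0,"gripper":0}]'; python3 -m creep '[{"tx":0,"ty":0,"tz":0,"wx":0,"wy":0,"wz":0,"gripper":0},{"tx":0,"ty":0,"tz":0,"wx":0,"wy":0,"wz":0,"gripper":0}]'; python3 look.py w10
```

```text
time_s: 14.15
tool_pos: [0.614, -0.0285, 0.0013]
tool_rot: [180.0, -0.0, -4.1]
force: [-2.2, -0.1, -1.3]
grip_width: 0.0299
grasp_force: 25.0
time_s: 14.57
tool_pos: [0.614, -0.0285, 0.0018]
tool_rot: [180.0, -0.1, -4.0]
force: [-0.7, 0.1, -0.1]
grip_width: 0.0418
grasp_force: 0.0
time_s: 14.98
tool_pos: [0.6146, -0.0281, 0.1558]
tool_rot: [180.0, -0.2, -4.0]
force: [1.6, -0.9, 0.5]
grip_width: 0.0437
grasp_force: 0.0
time_s: 15.15
tool_pos: [0.6153, -0.0283, 0.1548]
tool_rot: [180.0, -0.3, -4.0]
force: [-0.1, -0.9, -0.6]
grip_width: 0.0436
grasp_force: 0.0
[ 0.6153 -0.0283  0.1548] [179.97  -0.34  -4.04] 0.04360631140342591 x [np.float64(0.37554636782399503), np.float64(0.8208803259933926)] y [np.float64(-0.42788815175056727), np.float64(0.39243999411022684)]
```

View pics/w10.png

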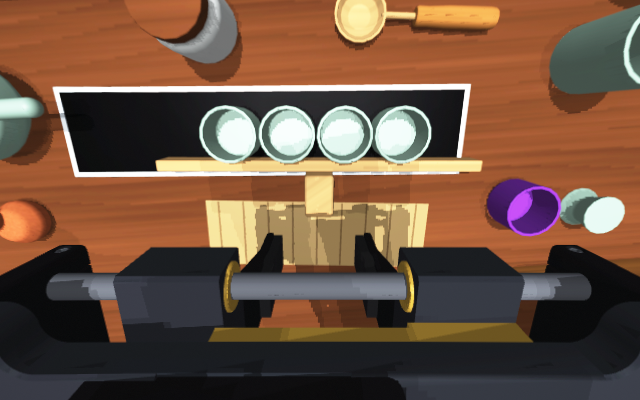

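The cups stand in a closed row on the glass at (230,134), (287,134), (344,134) and (401,134). The straightedge lies along them at v≈166. One last measurement before handing in.

```bash
python3 meas.py w10 '[(230,134),(287,134),(344,134),(401,134)]' '(150,490,155,175)' '(319,195)' 34; python3 - <<'E'
from h import *
W=np.load('w10.npy'); a=cv2.imread('pics/w10.png').astype(int); n=np.array([.9976,-.0698]); b=a.min(2)>150
f=[];g=[]
for u in range(80,460,10):
    r=[v for v in range(78,100) if b[v,u] and abs(W[v,u,2])<.006]
    if r: f.append(W[max(r)+1,u,:2]@n)
for u in range(90,150,5):
    r=[v for v in range(165,182) if b[v,u] and abs(W[v,u,2])<.006]
    if r: g.append(W[min(r)-1,u,:2]@n)
print('glass',np.median(f),np.median(g),'centre',(np.median(f)+np.median(g))/2)
E
```

```text
blade yaw -4.1 mid face [ 0.6459 -0.0302] len 0.3493 wid 0.0159
handle [ 0.6099 -0.0282  0.0471] [0.045 0.032 0.006] pred [ 0.6115 -0.0278]
cup [0.678  0.0571] 469 in face x,y 0.0258 0.0894
cup [ 0.6735 -0.001 ] 486 in face x,y 0.0254 0.0311
cup [ 0.6694 -0.0578] 481 in face x,y 0.0254 -0.0258
cup [ 0.6657 -0.1148] 480 in face x,y 0.0258 -0.0829
glass 0.7146268991489584 0.6277005052913478 centre 0.6711637022201531
```

```bash
python3 -c "
from cell import env
print(env.sign_off())"
```

```text
the job is handed in; nothing more can be done
None
```

I handed the job in at about 15 s of the 64 s: the four cups stand upright in one closed, straight row on the glass, about 1 mm off its centre line, with the straightedge released and lying flush behind them; no verdict came back from the hand-in.

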